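Change over the bench trays

ROBOT

A 6-joint arm with a two-finger parallel gripper is mounted at the origin on the work surface. World frame = base frame: x ahead of the robot, y to its left, z up, the work surface at z = 0. Lengths are in m, angles in rad, forces in N, time in s.
With the tool pointing down it reaches from about 0.325 to 0.85 m from the base axis. Payload 4.4 kg.
Tool frame: the origin (TCP) lies on the centre line of the jaws, within the pads' length; the fingertips stand 25 mm ahead of it and the grasp point (between the pads) lies 6 mm ahead of it (arm.finger_overhang is the distance from the TCP to the fingertips, in m); y points along the fingers, x is the direction in which the jaws open and shut, and the axes are right-handed (so a half turn about y gives the same grasp; the last joint's range is limited). The gripper opens to 94 mm and grips with 3 to 60 N. Pads are 16 mm wide; open, the fingers measure 119 mm over their backs; the gripper's body (75 mm by 177 mm) begins 78 mm behind the grasp point.
Start: joints at [-1.437, 0.207, 1.542, -0, 1.393, -0.15], TCP at [0.162, -0.552, 0.23] pointing down, gripper open.
Joint ranges: [-2.73, 2.73], [-0.86, 2.22], [0.23, 2.46], [-1.11, 4.25], [0.08, 2.63], [-2.82, 2.82]. Speed limits (rad/s): [2.79, 2.79, 3.14, 3.14, 3.14, 3.14].

INTERFACE

Orientations are given as a 3x3 rotation matrix whose columns are the frame's x, y, z axes.
In Python, from station import get_state, viewer, job, arm gives the robot as it stands.
- The arm moves only by the shell command python3 -m crank 'ROWS' [FORCE]. ROWS is text: rows parted by semicolons, each of 5 numbers parted by spaces: the finger opening in m, from 0 to 0.094, then the shift along the tool's x, y, z in m, then the turn about the tool's y in degrees. A call has 1 to 12 rows; each row shifts and turns the commanded pose from where the row before left it, along the tool's axes as they then stand; what a row does not reach is not made up. A row lasts 1/8 s, in which the tool goes at most 62.5 mm and 10.7 degrees, less where a joint would pass 70% of its speed; a pose out of reach is approached as far as the arm can. A call with a gripper value outside its range is refused whole. The fingers move at their own pace and stop on an object; FORCE is the grip in N (left out, the last holds). Time passes only in rows, so rows that do not move let the fingers close. It gives the time, the measured TCP pose, the force and the opening at its end, in the units of the state.
- get_state(): the state, without advancing time (a new reading comes with each control period).
- viewer.grab_frame(name): name is "scene" or "top"; returns (picture, depth): 480x640x3 uint8, red, green, blue; 480x640 float32, m along the optical axis (not along the pixel's ray), 0 where there is no reading.
- viewer.camera_model(name): a dict with "fx", "fy", "cx", "cy" (pixels), "D" ([k1, k2, p1, p2, k3] as OpenCV has them; the pictures are not rectified), "pose" (4x4, takes a point from camera to world coordinates). Camera axes: x right, y down, z forward; pixel columns grow to the right and rows downward; lengths in m; the calibration is good to about 2 mm. A picture is of the moment at which its call begins. camera_model takes no time and is no camera call.
- job.sign_off(): hands the job in, once; it reports no verdict.
Trained networks look in the newest picture that a camera, given by its name, has taken for a name from the list of things; names that differ only in an ending like _2 or _b are one class to them, and where a whole thing is asked for, a point or a joint stands for the part that bears it (a point fixed in the world has none). Each returns a list of dicts, best first, with "confidence" (0 to 1); they miss things now and then, are a little off and sometimes report something else, mostly with a low value. They report only what shows in the picture. A call takes as long as a camera call.
- viewer.silhouettes(camera, target): "region" (480x640 bool, what is visible of it) and "rect" ([left, top, width, height] in pixels, round what is visible of it).
The state is a dict: "t": time; "joint_pos": joint angles; "dq": joint speeds; "joint_torque": joint torques, N m; "tool_pos": TCP position; "ee_rot": TCP orientation; "force": force on the tool from outside, world axes, zero at the start; "moment": the same for the moment, N m; "gripper_width": finger opening in m.
Only numpy, scipy, OpenCV 4.12 (cv2) and the standard library are available. Lean on these libraries where they do the work, as an engineer would, in place of code of your own. Each camera call takes 0.05 s, during which the arm holds its last target. There are 200 camera calls.

TASK

Two low wooden sliding trays stand on the bench. Push the narrow tray, which was left part open, fully home, and draw the wide tray out towards you as far as it will go by hooking a fingertip behind the lip of its front board, from inside the tray. Do not pinch a front board or lift anything; what stands in the trays stays there, the jar upright, and the other things on the bench are left alone.

Things in the scene. Friction and masses are not known exactly. Their poses are not given: they have to be found in the camera images.
- wide_lip (a point): Middle of the top inner edge of the wide tray's front board, 64 mm above the bench. Moves with the tray. x points from the front board into the tray (the way home), -x is the way out (towards the robot, turned up to 0.2 rad), y along the board, z up. The tray is open-topped, 200 mm wide (186 inside), inside 177 mm long; its floor is 44 mm below this point.
- narrow_lip (a point): Narrow tray: the same point and axes on a tray of the same build, depth and heights but 110 mm wide (96 mm inside). Outside face of its front board at x = -16 mm, 14 to 61 mm above the bench. A sanding block lies in it.
- wide_tray (a joint): How far the wide tray is drawn out, m: 0 fully home, 0.140 at its end stop. It starts at 0 to 0.015. About 2.5 N of slide friction; it stays where it is left; no spring.
- narrow_tray (a joint): How far the narrow tray is drawn out, m: 0 fully home against its stop, 0.140 fully out. It starts 0.045 to 0.09 out. Same friction; no spring.
- wide_face (a point): Middle of the outside (robot-side) face of the wide tray's front board, 38 mm above the bench; moves with the tray, axes as wide_lip. The board is upright, 16 mm thick, 226 mm long outside, 64 mm high at the lip. Behind it the tray is empty for at least 85 mm over its whole inside width; side and back walls are 7 mm thick and 13 mm lower than the lip.
- narrow_face (a point): Middle of the outside face of the narrow tray's front board (136 mm long, 14 to 61 mm above the bench), 38 mm above the bench: the face to push on. Axes as narrow_lip.
- jar_center (a point): Centre of a small closed glass jar with a steel cap, 48 mm across, 58 mm high, standing loose in the rear part of the wide tray; z along its axis.
- collar_center (a point): Centre of a loose steel collar (44 mm across, 22 mm high, hole 22 mm) lying flat in the rear part of the wide tray.
- block_center (a point): Centre of a loose cork sanding block, 66 x 42 x 30 mm, lying in the narrow tray.
- glue: Bystander: white glue bottle, 54 mm across, 150 mm high, standing left of the trays. Origin: centre of its foot.
- hammer: Bystander: hammer lying at the left side of the bench. Origin under its middle.
- screwdriver: Bystander: screwdriver lying at the right side of the bench. Origin under its middle.
- mug: Bystander: white mug, 76 mm across, 85 mm high, at the right side. Origin: centre of its foot.
- offcut: Bystander: wood offcut 26 x 75 x 20 mm lying between the robot and the trays. Origin: centre of its underside.

How it is judged:
By the outcome, as a careful person would: the job done as asked, in the order asked, and still so for the second after the job is handed in, with the robot touching nothing.
It also fails if it takes over 48 s, if anything falls off the work surface, if the arm or the gripper's body presses on something with over 40 N, if the wrist force passes 120 N, or if a joint passes its speed limit or range.

## Working session

There is one attempt and no reset: what is moved stays moved. The work goes in short steps, Python scripts to look and compute and a shell command to move; the robot and the scene stay as the last step left them, time stands still between calls to the robot, and variables do not carry over. Pictures are saved under pics/ and viewed, about 8 in all and at most 12, crops included, and the job is handed in when it is done.

```bash
mkdir -p pics; ls
cat > h.py <<'E'
import numpy as np, cv2
from station import get_state, viewer, job, arm
def pts(cam, d, mask=None):
    m=viewer.camera_model(cam); ok=d>0
    if mask is not None: ok&=mask
    v,u=np.nonzero(ok); K=np.array([[m['fx'],0,m['cx']],[0,m['fy'],m['cy']],[0,0,1.]])
    n=cv2.undistortPoints(np.stack([u,v],1).astype(float)[:,None],K,np.array(m['D']))[:,0]
    z=d[v,u][:,None]; P=np.hstack([n*z,z,np.ones_like(z)])@np.array(m['pose']).T
    return P[:,:3],u,v
E
python3 - <<'E'
from h import *
for c in ['scene','top']:
    im,d=viewer.grab_frame(c); cv2.imwrite(f'pics/{c}0.png',im[...,::-1])
    np.savez(f'{c}0.npz',im=im,d=d)
    print(c,np.round(viewer.camera_model(c)['pose'],3).tolist())
    for n in ['wide_lip','narrow_lip','wide_face','narrow_face','jar_center','collar_center','block_center','glue','mug','offcut','hammer','screwdriver']:
        r=viewer.silhouettes(c,n)
        for q in r[:2]:
            P,_,_=pts(c,d,q['region'])
            if len(P): print(n,round(q['confidence'],2),q['rect'],np.round(np.median(P,0),3),np.round(np.percentile(P,2,axis=0),3),np.round(np.percentile(P,98,axis=0),3))
s=get_state();print(s)
E
```

```text
pics
scene [[-0.107, 0.728, -0.677, 1.679], [0.994, 0.068, -0.084, 0.153], [-0.015, -0.682, -0.731, 1.285], [0.0, 0.0, 0.0, 1.0]]
wide_lip 0.58 [206.0, 232.6, 89.9, 61.3] [ 0.631 -0.159  0.026] [ 0.565 -0.259  0.017] [ 0.766 -0.058  0.067]
narrow_lip 0.84 [342.5, 227.4, 53.4, 66.0] [0.609 0.177 0.03 ] [0.511 0.108 0.017] [0.717 0.245 0.066]
wide_face 0.56 [208.9, 230.0, 82.6, 64.9] [ 0.632 -0.159  0.026] [ 0.564 -0.259  0.016] [ 0.766 -0.059  0.067]
wide_face 0.4 [442.5, 244.9, 27.8, 43.3] [0.671 0.412 0.082] [0.556 0.389 0.002] [0.683 0.446 0.153]
narrow_face 0.92 [343.7, 223.8, 51.5, 70.6] [0.61  0.178 0.03 ] [0.509 0.107 0.015] [0.717 0.246 0.066]
jar_center 0.83 [221.9, 262.8, 16.1, 22.6] [ 0.72  -0.201  0.066] [ 0.688 -0.225  0.022] [ 0.732 -0.183  0.085]
jar_center 0.21 [367.5, 243.7, 16.8, 27.4] [0.614 0.191 0.05 ] [0.574 0.169 0.025] [0.638 0.213 0.058]
collar_center 0.64 [255.4, 270.1, 17.0, 13.6] [ 0.706 -0.111  0.041] [ 0.682 -0.131  0.019] [ 0.724 -0.09   0.05 ]
block_center 0.65 [364.8, 243.9, 16.7, 26.8] [0.611 0.189 0.05 ] [0.573 0.166 0.026] [0.639 0.212 0.058]
block_
[... 2131 characters left out ...]
   1.39350164e+00, -1.50500411e-01]), 'dq': array([ 3.33863688e-04, -7.10123102e-05, -5.32171911e-04,  7.94545793e-04,
       -4.67194604e-04,  4.50033573e-04]), 'joint_torque': array([ 6.35413962e-04, -3.70877159e+01, -2.81760764e+01,  6.97984826e-02,
        2.75925599e-02,  9.19505538e-06]), 'tool_pos': array([ 0.16154693, -0.55183001,  0.23043058]), 'ee_rot': array([[ 2.80961334e-01,  1.05026616e-05,  9.59719088e-01],
       [-9.59719088e-01,  4.29543813e-05,  2.80961333e-01],
       [-3.82732979e-05, -9.99999999e-01,  2.21481251e-05]]), 'force': array([ 0.64277239,  0.01158158, -0.18596171]), 'moment': array([-0.02091956,  0.02251789, -0.04705918]), 'gripper_width': 0.09377040111802945}
```

View pictures.

Run:
```python
from h import *
a=np.load('top0.npz'); cv2.imwrite('pics/top1.png',cv2.resize(a['im'][130:360,90:590,::-1],None,fx=1.6,fy=1.6,interpolation=cv2.INTER_CUBIC))
for c in ['top','scene']:
    d=np.load(c+'0.npz')['d']; P,u,v=pts(c,d)
    for nm,x0,x1,y0,y1 in [('wide',.53,.63,-.32,.02),('narrow',.46,.56,.06,.30)]:
        s=(P[:,0]>x0)&(P[:,0]<x1)&(P[:,1]>y0)&(P[:,1]<y1)&(P[:,2]>.056)&(P[:,2]<.075)
        Q=P[s].astype(np.float32)
        c0,sz,ang=cv2.minAreaRect(Q[:,:2]); b=cv2.boxPoints((c0,sz,ang))
        print(c,nm,len(Q),np.round(c0,4),np.round(sz,4),round(ang,2),'z',np.median(Q[:,2]),'mean',Q[:,:2].mean(0)); print(np.round(b,3).tolist())
        y=np.polyfit(Q[:,1],Q[:,0],1); print('slope',y[0], np.round(np.percentile(Q[:,0]-np.polyval(y,Q[:,1]),[2,98]),4))
```

```text
Traceback (most recent call last):
cv2.error: OpenCV(4.12.0) /io/opencv/modules/imgproc/src/convhull.cpp:143: error: (-215:Assertion failed) total >= 0 && (depth == CV_32F || depth == CV_32S) in function 'convexHull'
```

View pics/top1.png

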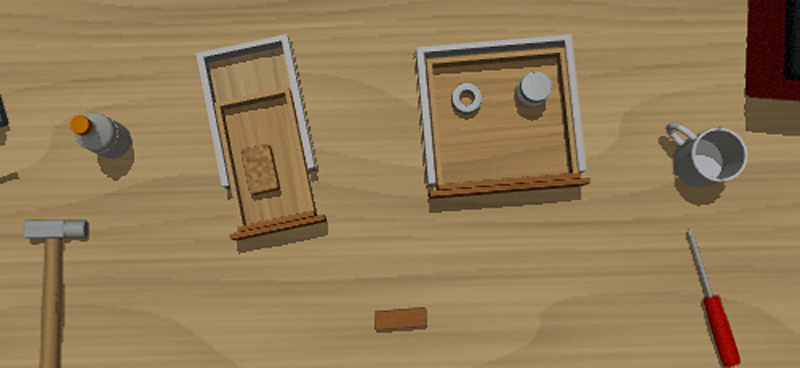

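View pics/scene0.png

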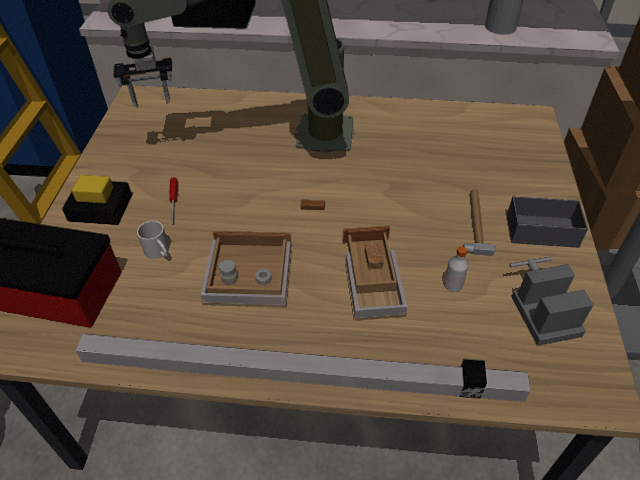

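Top crop: the narrow tray is part open (board around 278,228), with cork block and an exposed rear gap. The wide tray is nearly home (board around 510,187), its jar and collar at the rear. The offcut lies at 400,320. The scene view agrees.

Run:
```python
from h import *
for c in ['top','scene']:
    d=np.load(c+'0.npz')['d']; P,u,v=pts(c,d)
    for nm,x0,x1,y0,y1 in [('wide',.53,.605,-.32,.02),('narrow',.46,.56,.06,.30)]:
        s=(P[:,0]>x0)&(P[:,0]<x1)&(P[:,1]>y0)&(P[:,1]<y1)&(P[:,2]>.054)&(P[:,2]<.075)
        Q=P[s]; y=np.polyfit(Q[:,1],Q[:,0],1); r=Q[:,0]-np.polyval(y,Q[:,1])
        k=abs(r)<.015; Q=Q[k]; y=np.polyfit(Q[:,1],Q[:,0],1)
        th=-np.arctan(y[0]); X=np.array([np.cos(th),np.sin(th)]); Y=np.array([-X[1],X[0]])
        pf=lambda A:np.round(np.percentile(A,[1,10,50,90,99]),4)
        m=Q[:,:2].mean(0); yy=(Q[:,:2]-m)@Y; cen=m+Y*(yy.min()+yy.max())/2
        print(c,nm,len(Q),'th',round(th,4),'cen',np.round(cen,4),'dx',pf((Q[:,:2]-cen)@X),'len',np.ptp(yy),'z',pf(Q[:,2]))
```

```text
top wide 698 th 0.0631 cen [ 0.5703 -0.1598] dx [-0.0076 -0.0065 -0.0001  0.0067  0.0084] len 0.2264989622018632 z [0.0556 0.0583 0.0617 0.0653 0.0677]
top narrow 403 th 0.184 cen [0.5209 0.1694] dx [-0.0076 -0.0064 -0.0002  0.0066  0.0085] len 0.13574358891979044 z [0.0549 0.0582 0.0617 0.0652 0.0674]
scene wide 468 th 0.0613 cen [ 0.5739 -0.1649] dx [-0.013  -0.0087  0.0011  0.0066  0.0104] len 0.2256567601251237 z [0.0542 0.0564 0.0636 0.0682 0.0713]
scene narrow 268 th 0.1763 cen [0.524  0.1655] dx [-0.0119 -0.0085  0.001   0.007   0.01  ] len 0.13525992163649084 z [0.0542 0.0557 0.0631 0.0672 0.0714]
```

```bash
python3 -m crank '0 0 0 0 6; 0 -.034 0 .036 0; 0 -.034 0 .036 0; 0 -.034 0 .036 0; 0 -.034 0 .036 0; 0 -.034 0 .036 0; 0 -.034 0 .036 0; 0 -.034 0 .036 0; 0 -.034 0 .036 0; 0 -.034 0 .036 0; 0 -.034 0 .036 0'
```

```text
t: 2.68
tool_pos: [0.4557, -0.1515, 0.2308]
ee_rot: [[0.179, 0.001, 0.984], [-0.984, -0.001, 0.179], [0.001, -1.0, 0.001]]
force: [-0.2, -0.9, 0.1]
gripper_width: 0.0008
```

```bash
python3 -m crank '0 -.043 .010 .0106 0; 0 -.043 .010 .0106 0; 0 -.043 .010 .0106 0; 0 -.043 .010 .0106 0; 0 -.043 .020 .0106 0; 0 -.043 .025 .0106 0; 0 -.044 .025 .0106 0; 0 0 0 0 0'
```

```text
t: 3.68
tool_pos: [0.4716, 0.1596, 0.1183]
ee_rot: [[0.184, -0.005, 0.983], [-0.983, -0.0, 0.184], [-0.001, -1.0, -0.005]]
force: [0.4, 0.1, 0.1]
gripper_width: 0.0007
```

```bash
python3 -m crank '0 0 .030 0 0; 0 0 .030 0 0; 0 0 0 .015 0; 0 0 0 .012 0; 0 0 0 .005 0; 0 0 0 .005 0; 0 0 0 .005 0; 0 0 0 .005 0; 0 0 0 .005 0;0 0 0 .005 0'
```

```text
t: 4.92
tool_pos: [0.53, 0.168, 0.0605]
ee_rot: [[0.179, -0.0, 0.984], [-0.984, 0.0, 0.179], [-0.0, -1.0, -0.0]]
force: [-2.4, -0.3, 2.2]
gripper_width: 0.0003
```

```bash
python3 -m crank '0 0 0 .006 0; 0 0 0 .006 0; 0 0 0 .006 0; 0 0 0 .006 0'; python3 -m crank '0 0 0 .004 0; 0 0 0 .004 0'; python3 -m crank '0 0 0 .003 0; 0 0 0 .003 0';python3 -m crank '0 0 0 .003 0; 0 0 0 .003 0'
```

```text
t: 5.42
tool_pos: [0.5537, 0.1724, 0.0603]
ee_rot: [[0.179, -0.0, 0.984], [-0.984, 0.0, 0.179], [-0.0, -1.0, -0.0]]
force: [-3.6, 0.0, 2.0]
gripper_width: 0.0005
t: 5.68
tool_pos: [0.5614, 0.1737, 0.0603]
ee_rot: [[0.179, -0.0, 0.984], [-0.984, 0.0, 0.179], [-0.0, -1.0, -0.0]]
force: [-2.3, 1.6, 1.3]
gripper_width: 0.0006
t: 5.92
tool_pos: [0.5671, 0.1747, 0.0603]
ee_rot: [[0.179, -0.0, 0.984], [-0.984, 0.0, 0.179], [-0.0, -1.0, -0.0]]
force: [-3.8, 1.1, 1.2]
gripper_width: 0.0004
t: 6.18
tool_pos: [0.5702, 0.1752, 0.0602]
ee_rot: [[0.179, -0.008, 0.984], [-0.984, -0.001, 0.179], [-0.0, -1.0, -0.008]]
force: [-14.6, 0.2, 11.1]
gripper_width: 0.0004
```

Run:
```python
from h import *
im,d=viewer.grab_frame('top'); print(get_state()['t']); cv2.imwrite('pics/top2.png',cv2.resize(im[140:300,200:480,::-1],None,fx=2.8,fy=2.8,interpolation=cv2.INTER_CUBIC))
P,u,v=pts('top',d)
# heights along tray axis, through a line offset y=+-.035 of narrow tray
X=np.array([np.cos(.18),np.sin(.18)]);Y=np.array([-X[1],X[0]]);q=P[:,:2]-[.5215,.1685];a=q@X;b=q@Y
s=(abs(b-.03)<.012)&(a>-.02)&(a<.30)
for x in np.arange(0,.29,.005):
    k=s&(abs(a-x)<.0025); print(round(x,3),k.sum() and round(float(np.median(P[k,2])),3),end=' | ')
```

```text
6.225
0.0 0.384 | 0.005 0.381 | 0.01 0.377 | 0.015 0.386 | 0.02 0.394 | 0.025 0.401 | 0.03 0.408 | 0.035 0.413 | 0.04 0.414 | 0.045 0.416 | 0.05 0.416 | 0.055 0.415 | 0.06 0.415 | 0.065 0.414 | 0.07 0.412 | 0.075 0.408 | 0.08 0.404 | 0.085 0.398 | 0.09 0.39 | 0.095 0.383 | 0.1 0 | 0.105 0 | 0.11 0 | 0.115 0 | 0.12 0 | 0.125 0 | 0.13 0 | 0.135 0 | 0.14 0 | 0.145 0 | 0.15 0 | 0.155 0 | 0.16 0.05 | 0.165 0.049 | 0.17 0.048 | 0.175 0.047 | 0.18 0.048 | 0.185 0.023 | 0.19 0.02 | 0.195 0.02 | 0.2 0.02 | 0.205 0.02 | 0.21 0.02 | 0.215 0.018 | 0.22 0.021 | 0.225 0.019 | 0.23 0.019 | 0.235 0.02 | 0.24 0.021 | 0.245 0.019 | 0.25 0.03 | 0.255 0.05 | 0.26 0.043 | 0.265 0.045 | 0.27 0.046 | 0.275 0 | 0.28 0 | 0.285 -0.002 |
```

```bash
python3 -m crank '0 0 0 .002 0; 0 0 0 0 0'; python3 -m crank '0 0 0 -.015 0; 0 0 0 -.03 0;0 0 -.05 0 0; 0 0 -.06 0 0; 0 .06 0 0 0'
```

```text
t: 6.48
tool_pos: [0.5703, 0.1753, 0.0603]
ee_rot: [[0.18, -0.011, 0.984], [-0.984, -0.002, 0.18], [0.0, -1.0, -0.012]]
force: [-14.1, -0.2, 11.6]
gripper_width: 0.0006
t: 7.1
tool_pos: [0.5475, 0.1107, 0.1779]
ee_rot: [[0.185, 0.018, 0.983], [-0.983, 0.0, 0.185], [0.003, -1.0, 0.017]]
force: [0.8, 0.5, 0.9]
gripper_width: 0.0003
```

```bash
python3 -m crank '0 0 0 0 6.8; 0 .050 0 .01 0; 0 .050 0 .01 0; 0 .050 0 .01 0; 0 .050 0 .02 0; 0 .050 0 .02 0; 0 0 0 0 0'
python3 - <<'E'
from h import *
im,d=viewer.grab_frame('top'); cv2.imwrite('pics/top3.png',cv2.resize(im[140:300,200:480,::-1],None,fx=2.8,fy=2.8,interpolation=cv2.INTER_CUBIC))
print(get_state()['tool_pos'],get_state()['force'])
E
```

```text
t: 7.98
tool_pos: [0.6288, -0.1416, 0.171]
ee_rot: [[0.056, 0.004, 0.998], [-0.998, -0.004, 0.056], [0.004, -1.0, 0.004]]
force: [0.1, 0.8, -0.8]
gripper_width: 0.0006
[ 0.62776895 -0.13905499  0.17059397] [ 0.10328105 -0.08388832 -0.43374588]
```

View pics/top3.png

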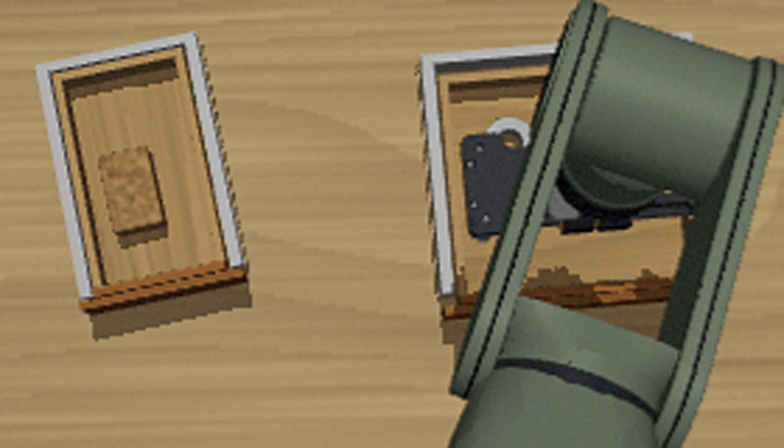

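The narrow tray's board is against its frame ends (160,290) with the block still inside. The gripper is above the wide tray, so I'm lowering it behind the lip.

```bash
python3 -m crank '0 .020 0 -.017 0; 0 0 .030 0 0; 0 0 .030 0 0; 0 0 .030 0 0; 0 0 .022 0 0; 0 0 0 0 0'; python3 -m crank '0 0 0 -.010 0; 0 0 0 -.006 0; 0 0 0 -.005 0; 0 0 0 -.005 0'
```

```text
t: 8.78
tool_pos: [0.6091, -0.1555, 0.0564]
ee_rot: [[0.063, -0.004, 0.998], [-0.998, 0.001, 0.063], [-0.002, -1.0, -0.004]]
force: [-0.0, 0.9, -0.0]
gripper_width: 0.0003
t: 9.28
tool_pos: [0.586, -0.1592, 0.0595]
ee_rot: [[0.061, 0.004, 0.998], [-0.998, -0.001, 0.061], [0.001, -1.0, 0.003]]
force: [2.5, 1.6, 0.8]
gripper_width: 0.0008
```

```bash
python3 -m crank '0 0 0 -.005 0; 0 0 0 -.005 0; 0 0 0 -.005 0; 0 0 0 -.005 0; 0 0 0 -.005 0; 0 0 0 -.005 0; 0 0 0 -.005 0; 0 0 0 -.005 0; 0 0 0 -.005 0; 0 0 0 -.005 0; 0 0 0 -.005 0; 0 0 0 -.005 0'; python3 -m crank '0 0 0 -.005 0; 0 0 0 -.005 0; 0 0 0 -.005 0; 0 0 0 -.005 0; 0 0 0 -.005 0; 0 0 0 -.005 0; 0 0 0 -.005 0; 0 0 0 -.005 0; 0 0 0 -.005 0'
```

```text
t: 10.78
tool_pos: [0.5248, -0.1627, 0.0583]
ee_rot: [[0.061, -0.0, 0.998], [-0.998, -0.0, 0.061], [0.0, -1.0, -0.0]]
force: [3.1, -1.7, 2.4]
gripper_width: 0.0002
t: 11.9
tool_pos: [0.4798, -0.1653, 0.0583]
ee_rot: [[0.061, -0.0, 0.998], [-0.998, 0.0, 0.061], [-0.0, -1.0, -0.0]]
force: [3.1, -2.3, -0.5]
gripper_width: 0.0006
```

```bash
python3 -m crank '0 0 0 -.004 0; 0 0 0 -.004 0; 0 0 0 -.004 0; 0 0 0 -.003 0'; for i in 1; do :; done; python3 -m crank '0 0 0 -.003 0; 0 0 0 -.003 0'; python3 -m crank '0 0 0 -.003 0; 0 0 0 -.003 0'
```

```text
t: 12.4
tool_pos: [0.4649, -0.1661, 0.0584]
ee_rot: [[0.061, -0.0, 0.998], [-0.998, 0.0, 0.061], [-0.0, -1.0, -0.0]]
force: [2.4, -1.6, -1.8]
gripper_width: 0.0005
t: 12.65
tool_pos: [0.459, -0.1665, 0.0584]
ee_rot: [[0.061, -0.0, 0.998], [-0.998, 0.0, 0.061], [-0.0, -1.0, -0.0]]
force: [3.0, -1.9, -1.5]
gripper_width: 0.0004
t: 12.9
tool_pos: [0.4562, -0.1667, 0.0585]
ee_rot: [[0.059, 0.008, 0.998], [-0.998, 0.0, 0.059], [0.0, -1.0, 0.008]]
force: [16.5, 1.8, -12.7]
gripper_width: 0.0008
```

```bash
python3 -m crank '0 0 0 -.002 0; 0 0 0 0 0'; python3 -m crank '0 0 0 .012 0; 0 0 0 .012 0; 0 0 0 0 0; 0 0 -.04 0 0; 0 0 -.05 0 0; 0 0 -.05 0 0; 0 .05 -.01 0 0;  0 .06 0 -.01 0; 0 .06 0 -.01 0; 0 .06 0 -.01 0; 0 .06 0 -.02 0; 0 .06 0 -.02 0'; python3 -m crank '0 .04 0 -.04 0; 0 .04 0 -.04 0; 0 0 0 0 0'
python3 - <<'E'
from h import *
print(get_state()['tool_pos'],get_state()['force'])
im,d=viewer.grab_frame('top'); cv2.imwrite('pics/top4.png',cv2.resize(im[130:360,90:590,::-1],None,fx=1.6,fy=1.6,interpolation=cv2.INTER_CUBIC))
P,u,v=pts('top',d)
for nm,x0,x1,y0,y1,c0,th in [('wide',.38,.50,-.32,.02,(.5703,-.1598),.062),('narrow',.53,.62,.08,.26,(.5209,.1694),.18)]:
    s=(P[:,0]>x0)&(P[:,0]<x1)&(P[:,1]>y0)&(P[:,1]<y1)&(P[:,2]>.054)&(P[:,2]<.075)
    X=np.array([np.cos(th),np.sin(th)]); a=(P[s][:,:2]-c0)@X
    print(nm,s.sum(),np.round(np.percentile(a,[1,10,50,90,99]),4))
for n in ['jar_center','collar_center','block_center','glue','mug','offcut','hammer','screwdriver']:
    for q in viewer.silhouettes('top',n)[:1]:
        A,_,_=pts('top',d,q['region']); print(n,round(q['confidence'],2),np.round(np.median(A,0),3),np.round(np.percentile(A,98,axis=0),3))
print(get_state()['t'])
E
```

```text
t: 13.15
tool_pos: [0.4562, -0.1668, 0.0586]
ee_rot: [[0.059, 0.012, 0.998], [-0.998, 0.0, 0.059], [0.0, -1.0, 0.012]]
force: [17.5, 1.5, -13.9]
gripper_width: 0.0004
t: 14.65
tool_pos: [0.426, -0.5192, 0.2079]
ee_rot: [[0.061, -0.001, 0.998], [-0.998, 0.002, 0.061], [-0.002, -1.0, -0.001]]
force: [0.8, -0.5, 0.1]
gripper_width: 0.0008
t: 15.02
tool_pos: [0.348, -0.6052, 0.2075]
ee_rot: [[0.055, -0.002, 0.998], [-0.998, 0.001, 0.055], [-0.001, -1.0, -0.002]]
force: [0.7, 0.7, 0.1]
gripper_width: 0.0007
[ 0.3480386  -0.60522471  0.20745305] [0.65213455 0.72425692 0.11779297]
wide 700 [-0.1391 -0.1377 -0.1316 -0.1247 -0.1071]
narrow 403 [0.0584 0.0598 0.0661 0.0734 0.0753]
jar_center 0.75 [ 0.574 -0.204  0.076] [ 0.595 -0.185  0.082]
collar_center 0.71 [ 0.567 -0.114  0.04 ] [ 0.587 -0.094  0.046]
block_center 0.85 [0.665 0.206 0.049] [0.698 0.229 0.054]
glue 0.63 [0.647 0.407 0.097] [0.677 0.442 0.152]
mug 0.68 [ 0.608 -0.453  0.039] [ 0.645 -0.4    0.085]
offcut 0.88 [ 0.384 -0.005  0.019] [0.397 0.034 0.024]
hammer 0.92 [0.43  0.5   0.023] [0.534 0.535 0.03 ]
screwdriver 0.83 [ 0.369 -0.455  0.02 ] [ 0.492 -0.428  0.027]
15.475
```

View pics/top4.png

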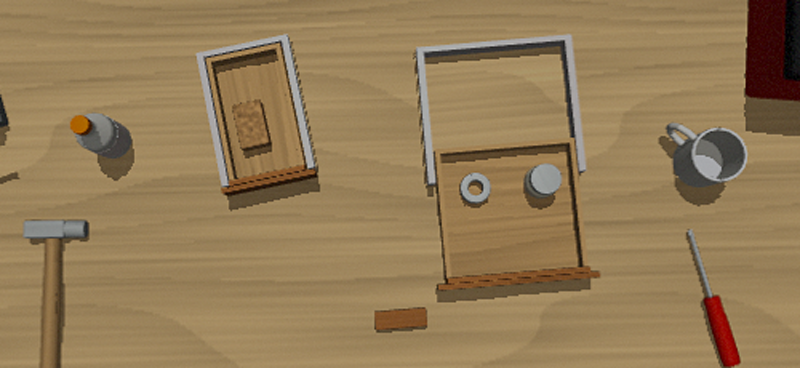

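The narrow tray is home (board at 270,180). The wide tray is fully out (board at 515,278) with the jar upright, and the bystanders look unmoved.

```bash
python3 -c "
from station import job; print(job.sign_off())"
```

```text
the job is handed in; nothing more can be done
None
```

I did both trays in the order asked and handed the job in at about 15.5 s of the 48 s.

- **Narrow tray:** I pushed it home first, with the closed fingertips on its front board. It moved about 66 mm. It then stopped with no further travel at about 18 N. The last picture shows its board against the frame.
- **Wide tray:** I hooked the closed fingertips behind the lip from inside and drew it out slowly. It moved about 132 mm to its end stop, with no further travel at about 22 N. That fits a start 8 mm open. I then let go of it forwards, lifted clear and moved the arm away.

**Last checks:**
- **Tray contents:** the jar is upright, and the jar, collar and block are still in their trays.
- **Bystanders:** in the last picture they stand where they began. The glue, mug, hammer and offcut measured within about 5 mm of their first positions. The screwdriver's measured middle differed by about 12 mm. I put that down to a fuller network outline, since it sits at the same pixels in both pictures and the robot never came near it.
- **Robot:** it touched nothing at the end, with under 1 N of force.

No check failed.

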